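# Stagger the stacking pen trays

## Robot

A 6-joint arm with a two-finger parallel gripper is mounted at the origin on a cart in front of the work surface, level with it; the furniture and walls round the work are solid. World frame = base frame: x ahead of the robot, y to its left, z up, the work surface at z = 0. Lengths are in m, angles in rad, forces in N, time in s.
With the tool pointing down it reaches from about 0.25 to 0.775 m from the base axis. Payload 8.9 kg.
Tool frame: the origin (TCP) lies between the finger pads; the fingertips stand manip.tip_reach ahead of it and the grasp point (between the pads) is the TCP (manip.tip_reach is the distance from the TCP to the fingertips, in m); z points along the fingers, y is the line along which they close (so a half turn about z gives the same grasp; the last joint's range is limited). The gripper opens to 85 mm and grips with 20 to 120 N. Pads are 22 mm wide; open, the fingers measure 114 mm over their backs; the gripper's body (76 mm by 85 mm) begins 54 mm behind the grasp point. The pads swing forward as they close: fully open they stand 13 mm farther back than shut.
Start: joints at [-1.275, 0.291, -0.153, 1.127, 0, 1.431], TCP at [0.221, -0.476, 0.25] pointing down, gripper open.
Joint ranges: [-2.52, 2.52], [-0.91, 1.74], [-1.3, 1.37], [-1.96, 2.02], [-1.52, 1.47], [-3.14, 3.14]. Speed limits (rad/s): [2.22, 2.22, 2.79, 3.14, 3.14, 3.14].

## Interface

Orientations are given as a 3x3 rotation matrix whose columns are the frame's x, y, z axes.
In Python, from bench import manip gives the robot as it stands.
- The arm moves only by the tool carry_out, never from a script. Its argument "rows" is a list of rows, each a list of 5 numbers: the shift along the tool's x, y, z normalised to -1 to 1, where 1 is 250 mm, then the turn about the tool's z normalised to -1 to 1, where 1 is 30 degrees, then the closure, from -1 (fully open) to 1 (shut). A call has 1 to 10 rows; each row is the pose to reach, as a shift and turn from the pose commanded when the call began, along the tool's axes at that moment; what a row does not reach only later rows make up. A row lasts 1/10 s, in which the tool goes at most 50 mm and 8.59 degrees, less where a joint would pass 70% of its speed; a pose out of reach is approached as far as the arm can. A call with a number of a shift or a turn outside -1 to 1 is refused whole. A call with a gripper value outside its range is refused whole. The fingers move at their own pace and stop on an object; the grip force is fixed at half the most. Time passes only in rows, so rows that repeat a pose let the fingers close. It gives the time, the measured TCP pose, the force, the opening and the grip force at its end, in the units of the state.
- manip.observe(): the state, without advancing time (a new reading comes with each control period).
- manip.capture(name): name is "side" or "top"; returns the picture (384x512x3 uint8, red, green, blue); there is no depth.
- manip.camera_info(name): a dict with "intrinsics" (3x3 intrinsics, pixels), "k1" (the pictures are not rectified: a ray, as slopes to the right and down, at radius r is drawn at 1 + k1 r^2 times it, then the intrinsics apply), "eye" and "rotation" of the camera in the world. Camera axes: x right, y up, looking along -z (the intrinsics and any distortion apply to the point x, -y, -z); pixel columns grow to the right and rows downward; lengths in m; the calibration is good to about 2 mm. A picture is of the moment at which its call begins. camera_info takes no time and is no camera call.
- manip.job_done(): hands the job in; it is judged then, once.
The state is a dict: "t": time; "qpos": joint angles; "qvel": joint speeds; "tau": joint torques, N m; "position": TCP position; "tool_rot": TCP orientation; "contact_force": force on the tool from outside, world axes, zero at the start; "wrist_torque": the same for the moment, N m; "finger_gap": opening from 0.0 (shut) to 1.0 (fully open); "gripper_force": force on a finger pad.
Only numpy, scipy, OpenCV 4.12 (cv2) and the standard library are available. Lean on these libraries where they do the work, as an engineer would, in place of code of your own. Each camera call takes 0.05 s, during which the arm holds its last target. There are 200 camera calls.

## Task

Stagger the pen trays so that every tray can be reached into. First push the upper tray of the stacked pair away from you along the tray below, as far as it goes, without lifting it off. Then set the third tray on top of it, lined up with it and with its foot down inside it, shifted as far toward you as it goes; leave the other things on the worktop where they are.

Things in the scene. Friction and masses are not known exactly. Their poses are not given: they have to be found in the camera images.
- base_tray: Bottom tray of the stacked pair, fixed to the worktop. All three trays are alike: grey open box 160 long (x) x 60 wide (y) x 36 mm high, long walls 4, end walls 5, floor 4 mm thick, on a centred stepped foot 8 mm deep, 91 x 46 mm (90 x 42 at its bottom). Origin: on the worktop under the middle; +x along its length, away from the robot (within 0.25 rad), z up. Rim at 44 mm. A pen lies in it.
- second_mid (a point): Upper tray of the pair, loose, 0.13-0.25 kg: floor on the bottom tray's rim, foot inside that tray. It slides along it up to 29.5 mm either way from the middle, where the foot meets an end wall (sideways play 3 mm); starts shifted toward the robot. Point: tray centre, 22 mm above the foot's underside, 58 mm above the worktop; rim at 80 mm; x along its length, away from the robot.
- third_mid (a point): Third tray, single on the worktop, loose, empty, 0.13-0.25 kg; can be gripped across its 60 mm width by the upper half of its long walls. It stacks on the second tray in the same way, 36 mm higher than it, sliding 29.5 mm either way from the middle. Point: tray centre, 22 mm above the foot's underside and the worktop; x along its length, away from the robot (within 0.4 rad).
- pocket_calculator: Bystander: calculator 112 x 68 x 12 mm lying flat near the front edge; origin under its centre.
- notes: Bystander: square sticky-note block 70 x 70 x 11 mm, lying between the trays, toward the robot; origin under its centre.
- staples: Bystander: small carton of staples 32 x 68 x 28 mm, lying between the pair of trays and the single one; origin under its centre.

How it is judged:
On the way, in this order (a step that is already met when the one before it is completed fails the run):
1. the upper tray of the pair has been pushed back along the bottom tray (z of second_mid in the frame of base_tray between 0.053 and 0.063 m and y of second_mid in the frame of base_tray between -0.01 and 0.01 m and angle between the x axis of second_mid and the x axis of base_tray, either way round below 0.14 rad and angle between second_mid's own z axis and vertical below 0.08 rad and x of second_mid in the frame of base_tray between 0.018 and 0.04 m), for 0.2 s.
2. the third tray sits on the second, shifted toward the robot (z of third_mid in the frame of second_mid between 0.031 and 0.041 m and y of third_mid in the frame of second_mid between -0.01 and 0.01 m and angle between the x axis of third_mid and the x axis of second_mid, either way round below 0.14 rad and angle between third_mid's own z axis and vertical below 0.08 rad and x of third_mid in the frame of second_mid between -0.04 and -0.018 m), for 0.2 s.
At the end, for the whole second after the job is handed in: Second tray seated on the bottom one, shifted at least 18 mm away from the robot; third tray seated on the second, shifted at least 18 mm toward the robot from it. Seated: height within 5 mm, level within 0.08 rad, parallel within 0.14 rad, sideways within 10 mm (all of step 1 and all of step 2); the robot touches nothing.
It fails at once if the second tray is lifted off the bottom tray (by more than 15 mm) (z of second_mid in the frame of base_tray above 0.073 m).
It fails at once if the calculator is moved by more than 25 mm (distance of pocket_calculator from where it was at the start of the episode above 0.025 m).
It fails at once if the note block is moved by more than 25 mm (distance of notes from where it was at the start of the episode above 0.025 m).
It fails at once if the staple carton is moved by more than 25 mm (distance of staples from where it was at the start of the episode above 0.025 m).
It also fails if it takes over 50 s, if anything falls off the work surface, if the arm or the gripper's body presses on something with over 40 N, if the wrist force passes 120 N, or if a joint passes its speed limit or range.

## Working session

There is one attempt and no reset: what is moved stays moved. The work goes in short steps, Python scripts to look and compute and a tool call to move; the robot and the scene stay as the last step left them, time stands still between calls to the robot, and variables do not carry over. Pictures are saved under pics/ and viewed, at most 10 in all, crops included, and the job is handed in when it is done.

Besides the shell and the picture viewer there is one more tool, called after ">>>" by a JSON object that holds its "method" and its "body", one argument or row to a line. carry_out: Moves the arm, as the interface text tells. Scaled input: -1 to 1 covers 250 mm each way for a shift and 30 degrees each way for a turn. Its arguments: {"type":"object","properties":{"rows":{"type":"array","items":{"type":"array","items":{"type":"number","minimum":-1,"maximum":1}}}},"required":["rows"]}

```bash
mkdir -p pics; ls; python3 - <<'E'
from bench import manip
import cv2,numpy as np
np.set_printoptions(precision=4,suppress=True)
for n in("top","side"):
    cv2.imwrite(f"pics/{n}0.png",manip.capture(n)[:,:,::-1]); print(n,manip.camera_info(n))
s=manip.observe(); print(s, manip.tip_reach)
E
```

```text
pics
top {'intrinsics': array([[484.434 ,   0.    , 253.6436],
       [  0.    , 484.434 , 192.5594],
       [  0.    ,   0.    ,   1.    ]]), 'k1': 0.056742605098155395, 'eye': array([ 0.4144, -0.0526,  1.1667]), 'rotation': array([[ 0.0235,  0.998 , -0.0588],
       [-0.9997,  0.0238,  0.0048],
       [ 0.0062,  0.0587,  0.9983]])}
side {'intrinsics': array([[437.8115,   0.    , 255.4155],
       [  0.    , 437.8115, 190.9665],
       [  0.    ,   0.    ,   1.    ]]), 'k1': 0.024633789016289213, 'eye': array([0.1129, 0.6971, 0.3988]), 'rotation': array([[-0.8955,  0.1765, -0.4085],
       [-0.4442, -0.2993,  0.8444],
       [ 0.0268,  0.9377,  0.3465]])}
{'t': 0.1, 'qpos': array([-1.2753,  0.2912, -0.1541,  1.1267,  0.    ,  1.4315]), 'qvel': array([-0.0004, -0.003 ,  0.002 , -0.0013,  0.001 ,  0.0003]), 'tau': array([  0.0007, -53.7977,  33.1918,   0.0092,  -0.0003,   0.    ]), 'position': array([ 0.221 , -0.4758,  0.2498]), 'tool_rot': array([[ 0.907 ,  0.4212, -0.0003],
       [ 0.4212, -0.907 ,  0.0011],
       [ 0.0002, -0.0012, -1.    ]]), 'contact_force': array([-0.0766, -0.5697, -0.0713]), 'wrist_torque': array([-0.0099,  0.0459,  0.0279]), 'gripper_force': 0.0, 'finger_gap': 0.9975801150987175} 0.019
```

View pics/top0.png

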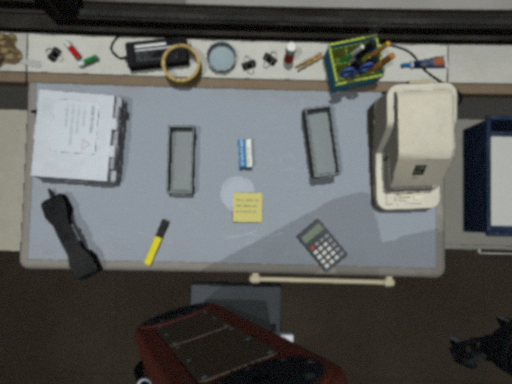

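View pics/side0.png

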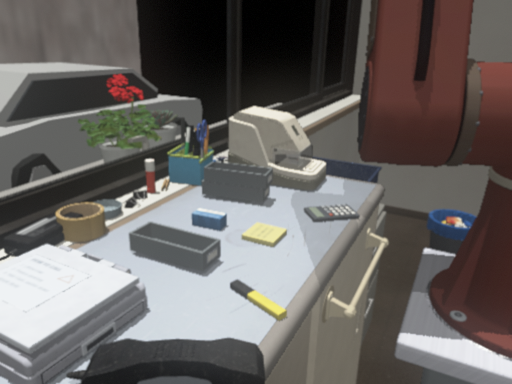

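The top view shows the stacked pair at about (321,143) and the third tray at (182,160). The note block is at (247,207), the staples at (246,153) and the calculator at (322,245). In the side view the pair is at (237,182) and the third tray at (175,245).

```bash
cat > h.py <<'E'
import numpy as np,cv2
from bench import manip
np.set_printoptions(precision=4,suppress=True)
def ray(n,uv):
    c=manip.camera_info(n);K=c["intrinsics"];uv=np.atleast_2d(np.float64(uv)).reshape(-1,1,2)
    p=cv2.undistortPoints(uv,K,np.array([c["k1"],0,0,0]),).reshape(-1,2)
    d=np.c_[p[:,0],-p[:,1],-np.ones(len(p))]@c["rotation"].T
    return c["eye"],d
def onz(n,uv,z):
    e,d=ray(n,uv); return e+d*((z-e[2])/d[:,2])[:,None]
def pix(n,P):
    c=manip.camera_info(n);K=c["intrinsics"];q=(np.atleast_2d(P)-c["eye"])@c["rotation"]
    s=np.c_[q[:,0],-q[:,1]]/-q[:,2:];r=(s**2).sum(1)[:,None]
    s=s*(1+c["k1"]*r); return s@K[:2,:2].T+K[:2,2]
E
python3 - <<'E'
from h import *
a=cv2.imread("pics/top0.png");
c=[cv2.resize(a[y:y+100,x:x+70],None,fx=5,fy=5,interpolation=cv2.INTER_CUBIC) for x,y in((285,95),(147,110))]
cv2.imwrite("pics/crop0.png",np.hstack(c))
g=a.astype(int)
print(g[140,295:350].tolist()[::2]); print(g[160,160:205].tolist()[::2])
E
```

```text
[[160, 152, 143], [156, 148, 139], [160, 153, 144], [154, 146, 136], [142, 133, 127], [77, 72, 69], [47, 48, 44], [91, 91, 83], [118, 120, 111], [134, 135, 127], [137, 136, 128], [136, 136, 128], [135, 134, 125], [138, 136, 127], [137, 136, 127], [135, 133, 125], [135, 133, 125], [134, 133, 124], [94, 94, 89], [68, 66, 62], [119, 116, 110], [138, 131, 124], [153, 144, 135], [154, 148, 140], [153, 147, 136], [156, 146, 139], [158, 149, 141], [160, 152, 143]]
[[158, 150, 141], [156, 147, 141], [159, 151, 142], [149, 142, 133], [102, 101, 94], [51, 49, 47], [105, 105, 98], [130, 130, 121], [135, 135, 127], [138, 135, 128], [138, 136, 129], [137, 135, 128], [137, 137, 128], [137, 137, 129], [140, 139, 130], [135, 133, 126], [105, 105, 99], [85, 81, 75], [135, 127, 118], [138, 131, 122], [151, 145, 137], [158, 151, 141], [161, 153, 144]]
```

View pics/crop0.png

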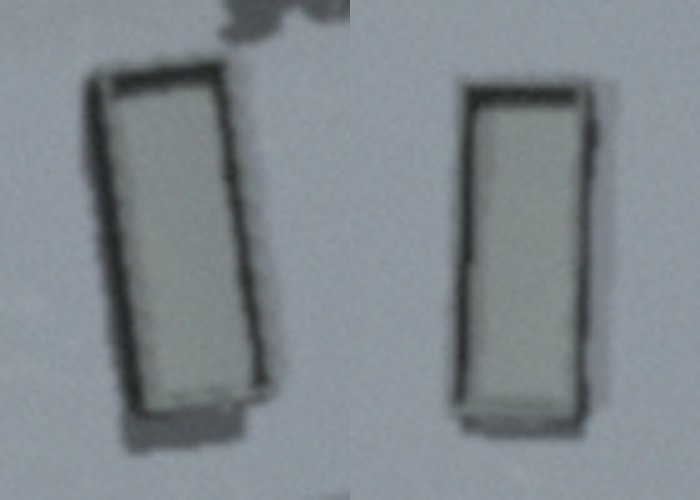

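The crops show the rims as light lines. For the pair's upper rim, the corners are near (100,72), (225,63), (270,395) and (140,413). For the third tray, they are near (461,82), (590,82), (585,413) and (455,410).

```bash
python3 - <<'E'
from h import *
for nm,z,o,cs in(("pair",.08,(285,95),[(100,72),(225,63),(270,395),(140,413)]),("third",.044,(147,110),[(111,82),(240,82),(235,413),(105,410)])):
    p=onz("top",np.array(cs)/5-.4+np.array(o),z)
    print(nm,p[:,:2].tolist()); fl,fr,nr,nl=p
    print("len",np.linalg.norm(fl-nl),np.linalg.norm(fr-nr),"wid",np.linalg.norm(fl-fr),np.linalg.norm(nl-nr),"c",p.mean(0))
    d=fl+fr-nl-nr;print("yaw",np.arctan2(d[1],d[0]))
    print(pix("side",p).tolist())
print(onz("top",[[234,193],[261,193],[261,222],[233,222]],.011)[:,:2],onz("top",[[238,138],[254,138],[254,169],[238,169]],.028)[:,:2],onz("top",[(298,235),(319,220),(347,254),(327,270)],.012)[:,:2])
E
```

```text
pair [[0.6708668965768912, -0.16886264610840207], [0.6762453391296368, -0.22536205179403862], [0.5257530725228607, -0.24801541021233903], [0.5162493250615854, -0.18972507945271994]]
len 0.15601869934830512 0.15218770303829723 wid 0.056754827875021556 0.059060002335535794 c [ 0.5973 -0.208   0.08  ]
yaw 0.1416679446652472
[[204.84600783412142, 166.91077763871797], [215.03795971224628, 160.9976738319172], [272.3269066599347, 167.8669829409074], [265.7707701140532, 174.84744494117226]]
third [[0.6312634288943334, 0.14336421226566734], [0.6328846033487417, 0.08340433511415035], [0.47809651108967527, 0.08112172536777312], [0.47805496190116964, 0.141169750343498]]
len 0.1532241822348 0.1548049217966132 wid 0.059981789525127 0.060048039350343016 c [0.5551 0.1123 0.044 ]
yaw 0.014535085672973463
[[130.88931568694431, 232.23288860331056], [151.39024614485822, 220.3596805655734], [220.646234272619, 237.32637232838422], [202.51433953759366, 251.14147900017542]]
[[ 0.4804 -0.0113]
 [ 0.4819 -0.0758]
 [ 0.4127 -0.0774]
 [ 0.4112 -0.0107]] [[ 0.61   -0.018 ]
 [ 0.611  -0.0559]
 [ 0.5373 -0.0576]
 [ 0.5363 -0.0199]] [[ 0.384  -0.1659]
 [ 0.4208 -0.2152]
 [ 0.3422 -0.2824]
 [ 0.3035 -0.2357]]
```

```bash
cat >> h.py <<'E'
def go(p,yaw):
    s=manip.observe();R=s["tool_rot"];d=R.T@(np.array(p)-s["position"])/.25
    y0=np.arctan2(R[1,0],R[0,0]);t=-(yaw-y0);t=(t+np.pi/2)%np.pi-np.pi/2
    print("shift",d,"turn",t/np.radians(30),"t",s["t"],"yaw",y0)
E
python3 -c "
from h import *
go((.33,-.23,.25),.14)"
```

```text
shift [ 0.8094 -0.7081  0.0001] turn 0.5629776415745283 t 0.1 yaw 0.4347744038176409
```

>>> {"method": "carry_out", "body": {
  "rows": [
    [0.81, -0.71, 0, 0.56, 1],
    [0.81, -0.71, 0, 0.56, 1],
    [0.81, -0.71, 0, 0.56, 1],
    [0.81, -0.71, 0, 0.56, 1],
    [0.81, -0.71, 0, 0.56, 1],
    [0.81, -0.71, 0, 0.56, 1],
    [0.81, -0.71, 0, 0.56, 1],
    [0.81, -0.71, 0, 0.56, 1]
  ]
}}

```text
t: 0.9
position: [0.3301, -0.2298, 0.2503]
tool_rot: [[0.99, 0.142, -0.0], [0.142, -0.99, -0.0], [-0.0, 0.0, -1.0]]
contact_force: [-0.5, 0.6, -0.1]
finger_gap: 0.002
gripper_force: 0.0
```

```bash
python3 -c "
from h import *
go((.478,-.225,.072),.14)"
```

```text
shift [0.5883 0.0649 0.7131] turn 0.005623707820019429 t 0.9 yaw 0.1429445665288847
```

>>> {"method": "carry_out", "body": {
  "rows": [
    [0.59, 0.065, 0.2, 0, 1],
    [0.59, 0.065, 0.4, 0, 1],
    [0.59, 0.065, 0.71, 0, 1],
    [0.59, 0.065, 0.71, 0, 1],
    [0.59, 0.065, 0.71, 0, 1],
    [0.59, 0.065, 0.71, 0, 1],
    [0.59, 0.065, 0.71, 0, 1]
  ]
}}

```text
t: 1.6
position: [0.4774, -0.2258, 0.0721]
tool_rot: [[0.99, 0.14, -0.002], [0.14, -0.99, 0.001], [-0.002, -0.001, -1.0]]
contact_force: [-0.4, -0.0, 0.7]
finger_gap: -0.0
gripper_force: 0.0
```

```bash
python3 -c "
from h import *
go((.478,-.225,.072),.14)
for n in('side','top'):cv2.imwrite(f'pics/{n}1.png',manip.capture(n)[:,:,::-1])
a=cv2.imread('pics/side1.png')[130:240,180:310];b=cv2.imread('pics/top1.png')[90:200,270:370]
f=lambda a:cv2.resize(a,None,fx=3.4,fy=5,interpolation=cv2.INTER_CUBIC)
cv2.imwrite('pics/crop1.png',np.hstack([f(a),f(b)]))"
```

```text
shift [ 0.003  -0.0029  0.0002] turn 0.0010560930151757733 t 1.6 yaw 0.14055296900966388
```

View pics/crop1.png

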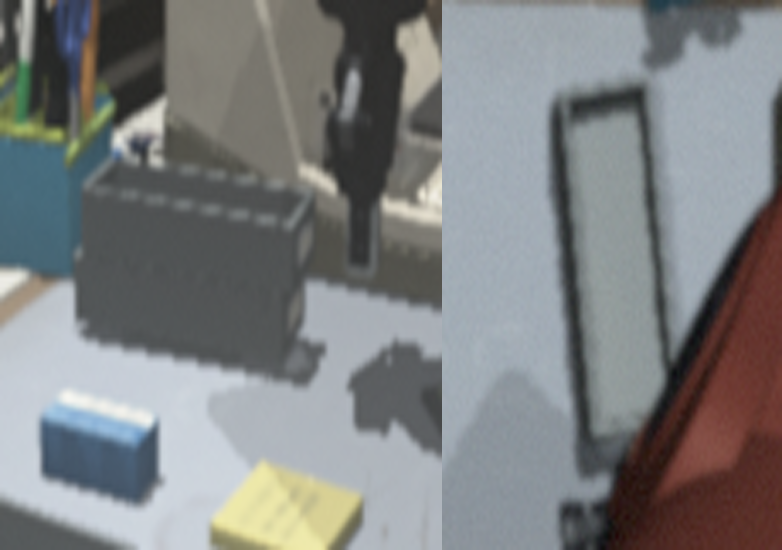

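The side crop shows the upper tray shifted about 6 mm toward the robot, and the closed fingertip just in front of its near end wall at about (362,265), level with it. I'll push.

>>> {"method": "carry_out", "body": {
  "rows": [
    [0.05, 0, 0, 0, 1],
    [0.08, 0, 0, 0, 1],
    [0.1, 0, 0, 0, 1],
    [0.12, 0, 0, 0, 1],
    [0.14, 0, 0, 0, 1],
    [0.16, 0, 0, 0, 1],
    [0.18, 0, 0, 0, 1],
    [0.2, 0, 0, 0, 1],
    [0.21, 0, 0, 0, 1],
    [0.22, 0, 0, 0, 1]
  ]
}}

```text
t: 2.7
position: [0.5329, -0.2173, 0.0727]
tool_rot: [[0.99, 0.141, -0.0], [0.141, -0.99, -0.0], [-0.0, -0.0, -1.0]]
contact_force: [-1.7, -0.4, 1.8]
finger_gap: 0.0
gripper_force: 0.9
```

>>> {"method": "carry_out", "body": {
  "rows": [
    [0.01, 0, 0, 0, 1],
    [0.02, 0, 0, 0, 1],
    [0.025, 0, 0, 0, 1],
    [0.03, 0, 0, 0, 1],
    [0.035, 0, 0, 0, 1]
  ]
}}

```text
t: 3.2
position: [0.5415, -0.2161, 0.0728]
tool_rot: [[0.99, 0.141, -0.0], [0.141, -0.99, 0.0], [-0.0, -0.0, -1.0]]
contact_force: [-0.3, 0.4, 0.0]
finger_gap: -0.001
gripper_force: 0.3
```

>>> {"method": "carry_out", "body": {
  "rows": [
    [0.01, 0, 0, 0, 1],
    [0.02, 0, 0, 0, 1],
    [0.025, 0, 0, 0, 1],
    [0.03, 0, 0, 0, 1]
  ]
}}

```text
t: 3.6
position: [0.5453, -0.2156, 0.0727]
tool_rot: [[0.99, 0.14, -0.007], [0.14, -0.99, -0.001], [-0.008, 0.0, -1.0]]
contact_force: [-21.8, -5.0, 15.0]
finger_gap: 0.001
gripper_force: 11.2
```

```bash
python3 -c "
from h import *
for n in('side','top'):cv2.imwrite(f'pics/{n}2.png',manip.capture(n)[:,:,::-1])
a=cv2.imread('pics/side2.png')[130:240,180:310];b=cv2.imread('pics/top2.png')[80:200,270:370]
f=lambda a:cv2.resize(a,(400,500),interpolation=cv2.INTER_CUBIC)
cv2.imwrite('pics/crop2.png',np.hstack([f(a),f(b)]))"
```

```text
(no output)
```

View pics/crop2.png

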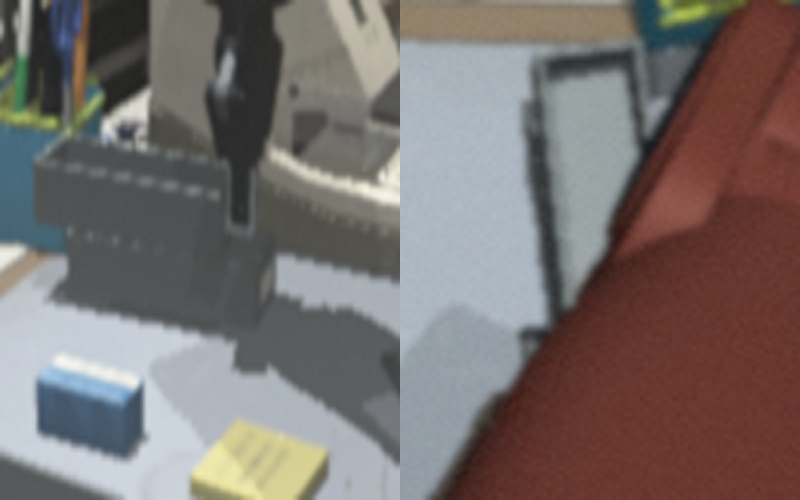

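The upper tray is at its stop: the force rose to 22 N, and in the side crop it overhangs the far end while the bottom tray's near end is exposed. I'll back off and go to the third tray.

>>> {"method": "carry_out", "body": {
  "rows": [
    [-0.05, 0, 0, 0, 1],
    [-0.12, 0, 0, 0, 1],
    [-0.12, 0, -0.2, 0, 1],
    [-0.12, 0, -0.4, 0, 1],
    [-0.12, 0, -0.51, 0, 1],
    [-0.12, 0, -0.51, 0, 1],
    [-0.12, 0, -0.51, 0, 1]
  ]
}}

```text
t: 4.4
position: [0.5197, -0.2195, 0.2007]
tool_rot: [[0.99, 0.141, 0.001], [0.141, -0.99, -0.001], [0.001, 0.001, -1.0]]
contact_force: [0.2, -0.2, -0.2]
finger_gap: 0.0
gripper_force: 0.0
```

```bash
python3 -c "
from h import *
go((.555,.112,.2),.0145)"
```

```text
shift [ 0.327  -1.2926  0.0021] turn 0.24279986925119448 t 4.4 yaw 0.14162971425535256
```

>>> {"method": "carry_out", "body": {
  "rows": [
    [0.25, -1, 0, 0.24, -1],
    [0.25, -1, 0, 0.24, -1],
    [0.25, -1, 0, 0.24, -1],
    [0.25, -1, 0, 0.24, -1],
    [0.25, -1, 0, 0.24, -1],
    [0.25, -1, 0, 0.24, -1],
    [0.25, -1, 0, 0.24, -1]
  ]
}}

```text
t: 5.1
position: [0.545, 0.0386, 0.1988]
tool_rot: [[1.0, 0.019, -0.002], [0.019, -1.0, 0.0], [-0.002, -0.0, -1.0]]
contact_force: [-0.1, -0.4, 0.2]
finger_gap: 0.998
gripper_force: 0.0
```

```bash
python3 -c "
from h import *
go((.555,.112,.1),.0145)
for n in('side','top'):cv2.imwrite(f'pics/{n}3.png',manip.capture(n)[:,:,::-1])
a=cv2.imread('pics/top3.png')[70:210,130:370]
cv2.imwrite('pics/crop3.png',cv2.resize(a,None,fx=3.3,fy=4,interpolation=cv2.INTER_CUBIC))"
```

```text
shift [ 0.0463 -0.2926  0.3952] turn 0.0086971824935911 t 5.1 yaw 0.0190538341047992
```

View pics/crop3.png

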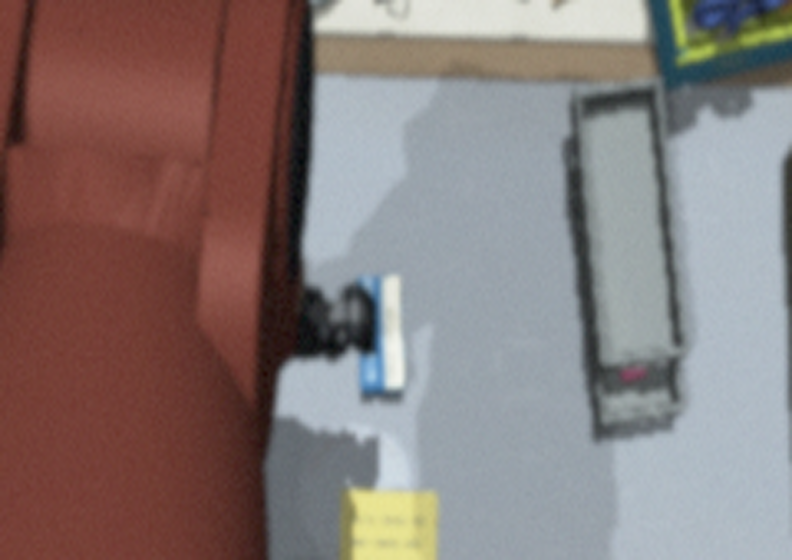

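The upper rim's corners are now at about (577,97), (660,87), (683,350) and (594,358). The bottom tray shows in front of it with its pen at about (630,373).

>>> {"method": "carry_out", "body": {
  "rows": [
    [0.046, -0.29, 0, 0, -1],
    [0.046, -0.29, 0, 0, -1],
    [0.046, -0.29, 0.2, 0, -1],
    [0.046, -0.29, 0.38, 0, -1],
    [0.046, -0.29, 0.38, 0, -1]
  ]
}}

```text
t: 5.7
position: [0.5524, 0.0946, 0.1]
tool_rot: [[0.999, 0.034, -0.011], [0.034, -0.999, 0.011], [-0.01, -0.011, -1.0]]
contact_force: [-1.1, -0.0, -0.3]
finger_gap: 1.002
gripper_force: 0.0
```

```bash
python3 -c "
from h import *
cs=np.array([(577,97),(660,87),(683,350),(594,358)])
p=onz('top',(cs+.5)/[3.3,4]-.5+np.array((130,70)),.08)
fl,fr,nr,nl=p;print(p[:,:2]);print(np.linalg.norm(fl-nl),np.linalg.norm(fr-nr),np.linalg.norm(fl-fr),np.linalg.norm(nl-nr),'c',p.mean(0))
d=fl+fr-nl-nr;yaw=np.arctan2(d[1],d[0]);print('yaw',yaw)
go((.555,.112,.036),.0145)
cv2.imwrite('pics/side4.png',manip.capture('side')[:,:,::-1])
a=cv2.imread('pics/side4.png')[120:290,90:290]
cv2.imwrite('pics/crop4.png',cv2.resize(a,None,fx=3.5,fy=3.5,interpolation=cv2.INTER_CUBIC))"
```

```text
[[ 0.7055 -0.168 ]
 [ 0.7124 -0.2248]
 [ 0.5629 -0.243 ]
 [ 0.557  -0.1824]]
0.14916237554067716 0.15060872356662627 0.057306463498446265 0.060936714732382546 c [ 0.6345 -0.2046  0.08  ]
yaw 0.10902900913011256
shift [ 0.0156 -0.0663  0.2566] turn 0.03819343911982417 t 5.7 yaw 0.03449803795902818
```

View pics/crop4.png

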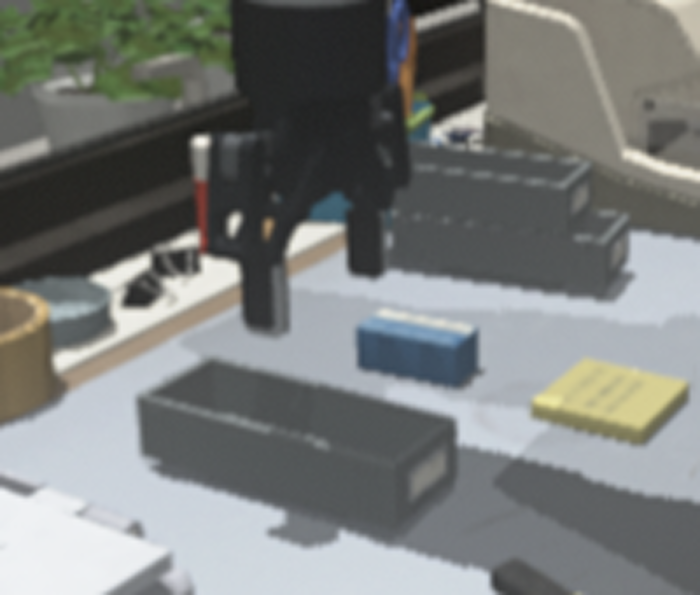

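The side crop shows the fingers still settling above the third tray, whose rim is clear. I'll align, descend and grip.

>>> {"method": "carry_out", "body": {
  "rows": [
    [0.01, -0.07, 0, 0.04, -1],
    [0.01, -0.07, 0, 0.04, -1],
    [0.01, -0.07, 0, 0.04, -1],
    [0.01, -0.07, 0.13, 0.04, -1],
    [0.01, -0.07, 0.25, 0.04, -1],
    [0.01, -0.07, 0.25, 0.04, -1],
    [0.01, -0.07, 0.25, 0.04, -1]
  ]
}}

```text
t: 6.45
position: [0.5614, 0.1036, 0.0471]
tool_rot: [[0.999, 0.04, 0.005], [0.04, -0.999, 0.03], [0.006, -0.029, -1.0]]
contact_force: [-6.8, 9.1, 31.1]
finger_gap: 1.003
gripper_force: 15.8
```

The finger touched the rim because I corrected while the arm was still lagging. I'll lift and let it settle.

>>> {"method": "carry_out", "body": {
  "rows": [
    [0, 0, -0.15, 0, -1],
    [0, 0, -0.25, 0, -1],
    [0, 0, -0.25, 0, -1],
    [0, 0, -0.25, 0, -1],
    [0, 0, -0.25, 0, -1]
  ]
}}

```text
t: 6.95
position: [0.5587, 0.0991, 0.1052]
tool_rot: [[0.999, 0.038, -0.002], [0.038, -0.999, 0.023], [-0.001, -0.023, -1.0]]
contact_force: [0.1, 0.3, 0.0]
finger_gap: 0.996
gripper_force: 0.0
```

```bash
python3 -c "
from h import *
s=manip.observe();print(s['position'],s['qpos'],s['qvel'],s['contact_force'],s['tool_rot'])
for n in('side','top'):cv2.imwrite(f'pics/{n}5.png',manip.capture(n)[:,:,::-1])
a=cv2.imread('pics/side5.png')[120:290,90:290];b=cv2.imread('pics/top5.png')[70:240,120:370]
cv2.imwrite('pics/crop5.png',np.hstack([cv2.resize(x,(400,340),interpolation=cv2.INTER_CUBIC) for x in(a,b)]))"
```

```text
[0.5587 0.0991 0.1052] [ 0.0341  0.4881 -0.2608  0.8229  0.0232  3.138 ] [ 0.      0.0136 -0.005  -0.0014  0.0001 -0.0003] [0.0921 0.329  0.0479] [[ 0.9993  0.0376 -0.0018]
 [ 0.0377 -0.999   0.0232]
 [-0.0009 -0.0232 -0.9997]]
```

View pics/crop5.png

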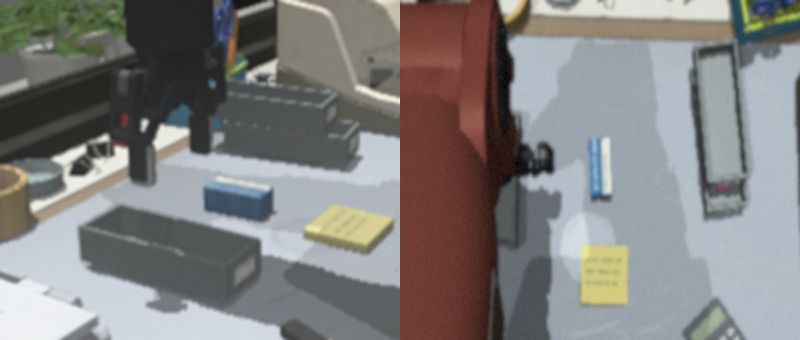

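The last joint is at its 3.14 limit, so I need the half-turned grasp. I'll turn by −180° in steps of 30°. The side view shows the fingers above the third tray and nothing disturbed.

>>> {"method": "carry_out", "body": {
  "rows": [
    [0, 0, 0, -0.28, -1],
    [0, 0, 0, -0.56, -1],
    [0, 0, 0, -0.84, -1],
    [0, 0, 0, -1, -1]
  ]
}}

```text
t: 7.45
position: [0.5585, 0.0991, 0.1046]
tool_rot: [[0.844, 0.537, -0.003], [0.537, -0.843, 0.023], [0.01, -0.021, -1.0]]
contact_force: [0.1, 0.5, 0.8]
finger_gap: 0.995
gripper_force: 0.0
```

>>> {"method": "carry_out", "body": {
  "rows": [
    [0, 0, 0, -0.28, -1],
    [0, 0, 0, -0.56, -1],
    [0, 0, 0, -0.84, -1],
    [0, 0, 0, -1, -1]
  ]
}}

```text
t: 7.85
position: [0.5585, 0.0991, 0.1046]
tool_rot: [[0.462, 0.887, -0.003], [0.887, -0.462, 0.023], [0.019, -0.013, -1.0]]
contact_force: [-0.5, -0.8, 0.4]
finger_gap: 0.997
gripper_force: 0.0
```

>>> {"method": "carry_out", "body": {
  "rows": [
    [0, 0, 0, -0.28, -1],
    [0, 0, 0, -0.56, -1],
    [0, 0, 0, -0.84, -1],
    [0, 0, 0, -1, -1]
  ]
}}

```text
t: 8.25
position: [0.5585, 0.0991, 0.1046]
tool_rot: [[-0.043, 0.999, -0.003], [0.999, 0.043, 0.023], [0.023, -0.002, -1.0]]
contact_force: [0.1, 0.5, -0.2]
finger_gap: 1.001
gripper_force: 0.0
```

>>> {"method": "carry_out", "body": {
  "rows": [
    [0, 0, 0, -0.28, -1],
    [0, 0, 0, -0.56, -1],
    [0, 0, 0, -0.84, -1],
    [0, 0, 0, -1, -1]
  ]
}}

```text
t: 8.65
position: [0.5585, 0.0991, 0.1046]
tool_rot: [[-0.537, 0.844, -0.003], [0.843, 0.537, 0.023], [0.021, 0.01, -1.0]]
contact_force: [-0.1, -0.7, 0.4]
finger_gap: 1.0
gripper_force: 0.0
```

>>> {"method": "carry_out", "body": {
  "rows": [
    [0, 0, 0, -0.28, -1],
    [0, 0, 0, -0.56, -1],
    [0, 0, 0, -0.84, -1],
    [0, 0, 0, -1, -1]
  ]
}}

```text
t: 9.05
position: [0.5585, 0.0991, 0.1047]
tool_rot: [[-0.887, 0.462, -0.003], [0.462, 0.887, 0.023], [0.013, 0.019, -1.0]]
contact_force: [-0.5, -0.3, 0.3]
finger_gap: 0.999
gripper_force: 0.0
```

>>> {"method": "carry_out", "body": {
  "rows": [
    [0, 0, 0, -0.28, -1],
    [0, 0, 0, -0.56, -1],
    [0, 0, 0, -0.84, -1],
    [0, 0, 0, -1, -1],
    [0, 0, 0, -1, -1]
  ]
}}

```text
t: 9.55
position: [0.5585, 0.0991, 0.1047]
tool_rot: [[-0.999, -0.039, -0.003], [-0.039, 0.999, 0.023], [0.002, 0.023, -1.0]]
contact_force: [-0.3, 0.9, -0.5]
finger_gap: 1.001
gripper_force: 0.0
```

```bash
python3 -c "
from h import *
go((.555,.112,.1),.0145);s=manip.observe();print(s['position'],s['qpos'],s['qvel'],s['tool_rot'])
a=manip.capture('side')[:,:,::-1];cv2.imwrite('pics/side6.png',a)
print(np.abs(a.astype(int)-cv2.imread('pics/side0.png'))[225:270,125:225].mean())
"
```

```text
shift [0.0121 0.0518 0.0201] turn 0.04630828329910066 t 9.55 yaw -3.102845693154325
[0.5585 0.0991 0.1047] [ 0.0341  0.489  -0.2607  0.823   0.0232 -0.0047] [ 0.0009 -0.0025  0.0007  0.0005  0.0004  0.1034] [[-0.9992 -0.0387 -0.0027]
 [-0.0387  0.999   0.0231]
 [ 0.0019  0.0232 -0.9997]]
9.09851851851852
```

>>> {"method": "carry_out", "body": {
  "rows": [
    [0.012, 0.052, 0.02, 0.046, -1],
    [0.012, 0.052, 0.02, 0.046, -1],
    [0.012, 0.052, 0.02, 0.046, -1],
    [0.012, 0.052, 0.02, 0.046, -1]
  ]
}}

```text
t: 10.0
position: [0.5557, 0.1118, 0.1008]
tool_rot: [[-1.0, -0.013, -0.001], [-0.013, 1.0, 0.023], [0.001, 0.023, -1.0]]
contact_force: [0.1, -0.6, 0.2]
finger_gap: 0.999
gripper_force: 0.0
```

```bash
python3 -c "
from h import *
go((.555,.112,.036),.0145);s=manip.observe();print(s['position'],s['qvel'],s['tool_rot'])
a=manip.capture('side')[:,:,::-1];cv2.imwrite('pics/side7.png',a)
cv2.imwrite('pics/crop7.png',cv2.resize(a[150:290,90:250],None,fx=4,fy=4,interpolation=cv2.INTER_CUBIC))
"
```

```text
shift [ 0.0024 -0.005   0.2593] turn -0.0025679104719672657 t 10.0 yaw -3.1284372083687613
[0.5557 0.1118 0.1008] [-0.0043 -0.0024  0.0011 -0.0016  0.0005 -0.0013] [[-0.9999 -0.0131 -0.0013]
 [-0.0132  0.9996  0.023 ]
 [ 0.001   0.023  -0.9997]]
```

View pics/crop7.png

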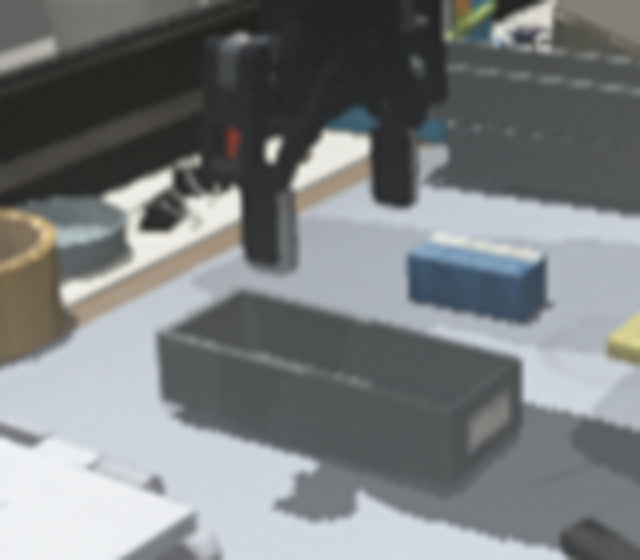

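The third tray's rim corners in the side view match the earlier prediction to within 2 px, so it has not moved. I'll descend and grip.

>>> {"method": "carry_out", "body": {
  "rows": [
    [0.002, -0.005, 0.1, 0, -1],
    [0.002, -0.005, 0.2, 0, -1],
    [0.002, -0.005, 0.25, 0, -1],
    [0.002, -0.005, 0.25, 0, -1]
  ]
}}

```text
t: 10.45
position: [0.5538, 0.112, 0.0369]
tool_rot: [[-1.0, -0.013, -0.004], [-0.013, 1.0, 0.023], [0.004, 0.023, -1.0]]
contact_force: [-0.2, 0.2, -0.7]
finger_gap: 0.999
gripper_force: 0.0
```

>>> {"method": "carry_out", "body": {
  "rows": [
    [0, 0, 0, 0, 1],
    [0, 0, 0, 0, 1],
    [0, 0, 0, 0, 1],
    [0, 0, 0, 0, 1],
    [0, 0, 0, 0, 1],
    [0, 0, 0, 0, 1]
  ]
}}

```text
t: 11.05
position: [0.556, 0.1126, 0.0399]
tool_rot: [[-1.0, -0.014, 0.001], [-0.014, 1.0, 0.024], [-0.001, 0.024, -1.0]]
contact_force: [-0.3, 0.6, 6.5]
finger_gap: 0.686
gripper_force: 65.4
```

>>> {"method": "carry_out", "body": {
  "rows": [
    [0, 0, -0.1, 0, 1],
    [0, 0, -0.25, 0, 1],
    [0, 0, -0.4, 0, 1],
    [0, 0, -0.6, 0, 1],
    [0, 0, -0.6, 0, 1],
    [0, 0, -0.6, 0, 1],
    [0, 0, -0.6, 0, 1]
  ]
}}

```text
t: 11.75
position: [0.5544, 0.1088, 0.1875]
tool_rot: [[-1.0, -0.014, -0.003], [-0.014, 1.0, 0.023], [0.002, 0.023, -1.0]]
contact_force: [0.0, 0.7, -2.0]
finger_gap: 0.688
gripper_force: 65.7
```

```bash
python3 -c "
from h import *
s=manip.observe();print(s['position'],s['qvel'],s['tool_rot'])
go((.606,-.207,.186),.135)
a=manip.capture('side')[:,:,::-1];cv2.imwrite('pics/side8.png',a)
cv2.imwrite('pics/crop8.png',cv2.resize(a[90:290,60:310],None,fx=3,fy=3,interpolation=cv2.INTER_CUBIC))
"
```

```text
[0.5544 0.1088 0.1875] [-0.0015  0.0155 -0.0111  0.0004  0.0002  0.0005] [[-0.9999 -0.0136 -0.0026]
 [-0.0136  0.9996  0.0231]
 [ 0.0023  0.0231 -0.9997]]
shift [-0.189  -1.2656 -0.0238] turn -0.23182108222544387 t 11.75 yaw -3.127973888400908
```

View pics/crop8.png

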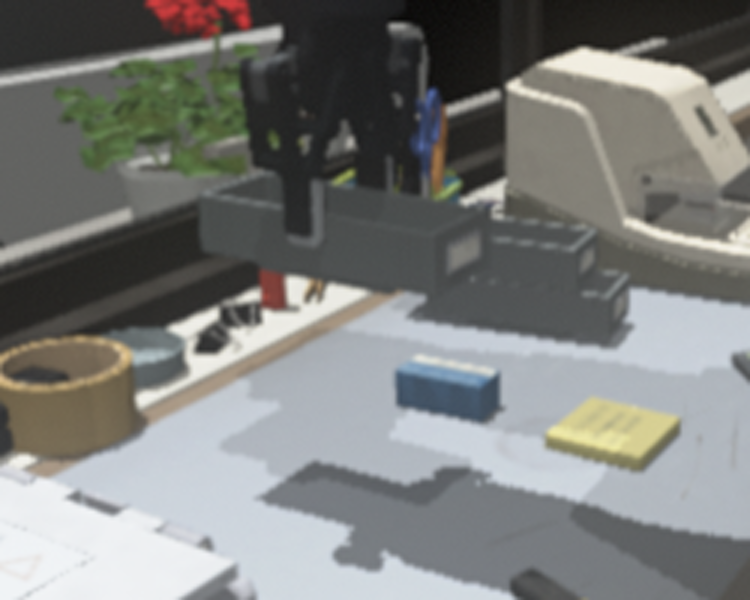

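The crop shows the third tray held level, and nothing else has moved. I'll carry it over to the pair.

>>> {"method": "carry_out", "body": {
  "rows": [
    [-0.15, -1, 0, -0.23, 1],
    [-0.15, -1, 0, -0.23, 1],
    [-0.15, -1, 0, -0.23, 1],
    [-0.15, -1, 0, -0.23, 1],
    [-0.15, -1, 0, -0.23, 1],
    [-0.15, -1, 0, -0.23, 1],
    [-0.15, -1, 0, -0.23, 1],
    [-0.15, -1, 0, -0.23, 1]
  ]
}}

```text
t: 12.6
position: [0.5953, -0.1397, 0.1813]
tool_rot: [[-0.991, -0.134, -0.004], [-0.134, 0.991, 0.024], [0.0, 0.025, -1.0]]
contact_force: [1.0, -0.2, -1.6]
finger_gap: 0.689
gripper_force: 65.9
```

```bash
python3 -c "
from h import *
s=manip.observe();print(s['position'],abs(s['qvel']).max())
go((.611,-.207,.15),.135)"
```

```text
[ 0.5953 -0.1397  0.1813] 0.018854449892834347
shift [-0.0263 -0.2784  0.1183] turn -0.0013980286725421667 t 12.6 yaw -3.0073246596909873
```

>>> {"method": "carry_out", "body": {
  "rows": [
    [-0.026, -0.14, 0, 0, 1],
    [-0.026, -0.28, 0, 0, 1],
    [-0.026, -0.28, 0.06, 0, 1],
    [-0.026, -0.28, 0.12, 0, 1],
    [-0.026, -0.28, 0.12, 0, 1],
    [-0.026, -0.28, 0.12, 0, 1]
  ]
}}

```text
t: 13.2
position: [0.6117, -0.2069, 0.1508]
tool_rot: [[-0.991, -0.135, -0.002], [-0.135, 0.991, 0.024], [-0.001, 0.024, -1.0]]
contact_force: [-0.2, -0.5, -2.0]
finger_gap: 0.687
gripper_force: 65.9
```

```bash
python3 -c "
from h import *
s=manip.observe();print(s['position'],abs(s['qvel']).max())
go((.611,-.207,.114),.135)"
```

```text
[ 0.6117 -0.2069  0.1508] 0.022026856701149997
shift [ 0.003  -0.0035  0.1473] turn 0.0013807678776488952 t 13.2 yaw -3.005869685219671
```

>>> {"method": "carry_out", "body": {
  "rows": [
    [0.003, -0.003, 0.04, 0, 1],
    [0.003, -0.003, 0.08, 0, 1],
    [0.003, -0.003, 0.11, 0, 1],
    [0.003, -0.003, 0.125, 0, 1],
    [0.003, -0.003, 0.135, 0, 1],
    [0.003, -0.003, 0.135, 0, 1]
  ]
}}

```text
t: 13.8
position: [0.611, -0.2084, 0.1167]
tool_rot: [[-0.991, -0.134, -0.002], [-0.134, 0.991, 0.023], [-0.001, 0.023, -1.0]]
contact_force: [-0.7, -0.4, -2.4]
finger_gap: 0.685
gripper_force: 66.0
```

There is no contact and the foot is below the rim height, so it is going in.

>>> {"method": "carry_out", "body": {
  "rows": [
    [0, 0, 0.006, 0, 1],
    [0, 0, 0.012, 0, 1],
    [0, 0, 0.016, 0, 1],
    [0, 0, 0.016, 0, 1]
  ]
}}

```text
t: 14.2
position: [0.6111, -0.2083, 0.1129]
tool_rot: [[-0.991, -0.134, -0.001], [-0.134, 0.991, 0.023], [-0.002, 0.023, -1.0]]
contact_force: [0.6, 0.7, -2.0]
finger_gap: 0.689
gripper_force: 66.0
```

>>> {"method": "carry_out", "body": {
  "rows": [
    [0, 0, 0.004, 0, 1],
    [0, 0, 0.008, 0, 1],
    [0, 0, 0.012, 0, 1],
    [0, 0, 0.012, 0, 1]
  ]
}}

```text
t: 14.6
position: [0.6113, -0.2084, 0.1119]
tool_rot: [[-0.991, -0.134, -0.0], [-0.134, 0.991, 0.023], [-0.003, 0.022, -1.0]]
contact_force: [-5.9, 1.8, 14.2]
finger_gap: 0.688
gripper_force: 67.9
```

It is seated at 0.112, as predicted. I'll unload slightly and drag it a few mm toward the robot.

>>> {"method": "carry_out", "body": {
  "rows": [
    [0, 0, -0.007, 0, 1],
    [0.006, 0, -0.007, 0, 1],
    [0.012, 0, -0.007, 0, 1],
    [0.016, 0, -0.007, 0, 1],
    [0.016, 0, -0.007, 0, 1]
  ]
}}

```text
t: 15.1
position: [0.6074, -0.209, 0.112]
tool_rot: [[-0.991, -0.134, -0.001], [-0.134, 0.991, 0.023], [-0.003, 0.023, -1.0]]
contact_force: [0.8, 0.2, 1.5]
finger_gap: 0.688
gripper_force: 66.5
```

>>> {"method": "carry_out", "body": {
  "rows": [
    [0, 0, 0, 0, -1],
    [0, 0, 0, 0, -1],
    [0, 0, 0, 0, -1],
    [0, 0, 0, 0, -1],
    [0, 0, -0.1, 0, -1],
    [0, 0, -0.3, 0, -1],
    [0, 0, -0.4, 0, -1],
    [0, 0, -0.4, 0, -1]
  ]
}}

```text
t: 15.9
position: [0.6093, -0.2121, 0.2161]
tool_rot: [[-0.991, -0.134, 0.005], [-0.134, 0.991, 0.02], [-0.007, 0.019, -1.0]]
contact_force: [-0.1, -0.7, 0.2]
finger_gap: 0.998
gripper_force: 0.0
```

```bash
python3 -c "
from h import *
go((.45,0.06,.25),-.2)"
```

```text
shift [ 0.4848  1.1664 -0.1167] turn 0.6379920038118617 t 15.9 yaw -3.0075408215523973
```

Next I'll move clear and verify numerically from the top view; my ten picture views are used up.

>>> {"method": "carry_out", "body": {
  "rows": [
    [0.4, 1, -0.1, 0.5, -1],
    [0.4, 1, -0.1, 0.5, -1],
    [0.4, 1, -0.1, 0.5, -1],
    [0.4, 1, -0.1, 0.5, -1],
    [0.4, 1, -0.1, 0.5, -1],
    [0.4, 1, -0.1, 0.5, -1],
    [0.4, 1, -0.1, 0.5, -1],
    [0.4, 1, -0.1, 0.5, -1]
  ]
}}

```text
t: 16.7
position: [0.4748, 0.0227, 0.242]
tool_rot: [[-0.992, 0.126, -0.001], [0.126, 0.992, 0.023], [0.004, 0.023, -1.0]]
contact_force: [1.3, -1.1, -0.6]
finger_gap: 0.998
gripper_force: 0.0
```

```bash
python3 - <<'E'
from h import *
g=cv2.cvtColor(manip.capture('top'),cv2.COLOR_RGB2GRAY); np.save('g.npy',g)
cv2.imwrite('pics/top9.png',g)
# brightness profiles along each tray's centre line at the rim heights (s = distance from expected second centre)
c=np.array([.634,-.204]);u=np.array([np.cos(.135),np.sin(.135)]);n=np.array([-u[1],u[0]])
gf=g.astype(np.float32)
def prof(z,ss,off):
    P=np.array([[*(c+s*u+o*n),z] for s in ss for o in off]);q=pix('top',P).astype(np.float32)
    return cv2.remap(gf,q[:,0].reshape(-1,1),q[:,1].reshape(-1,1),1).reshape(len(ss),-1).mean(1).astype(int)
for z,a,b in((.116,-.125,-.08),(.116,.025,.07),(.08,.04,.095),(.044,-.13,-.09)):
    ss=np.arange(a,b,.0025);print(z);print([(round(s*1e3,1),int(v)) for s,v in zip(ss,prof(z,ss,np.linspace(-.015,.015,7)))])
ss=np.linspace(-.09,.03,9)
for o in np.arange(-.04,.0401,.0025):print(round(o*1e3,1),int(prof(.116,ss,[o]).mean()),end='; ')
E
```

```text
0.116
[(np.float64(-125.0), 119), (np.float64(-122.5), 116), (np.float64(-120.0), 113), (np.float64(-117.5), 107), (np.float64(-115.0), 96), (np.float64(-112.5), 90), (np.float64(-110.0), 99), (np.float64(-107.5), 115), (np.float64(-105.0), 132), (np.float64(-102.5), 137), (np.float64(-100.0), 145), (np.float64(-97.5), 154), (np.float64(-95.0), 156), (np.float64(-92.5), 156), (np.float64(-90.0), 156), (np.float64(-87.5), 156), (np.float64(-85.0), 156), (np.float64(-82.5), 156)]
0.116
[(np.float64(25.0), 155), (np.float64(27.5), 155), (np.float64(30.0), 154), (np.float64(32.5), 145), (np.float64(35.0), 119), (np.float64(37.5), 88), (np.float64(40.0), 65), (np.float64(42.5), 53), (np.float64(45.0), 65), (np.float64(47.5), 101), (np.float64(50.0), 131), (np.float64(52.5), 133), (np.float64(55.0), 112), (np.float64(57.5), 84), (np.float64(60.0), 62), (np.float64(62.5), 52), (np.float64(65.0), 65), (np.float64(67.5), 102)]
0.08
[(np.float64(40.0), 146), (np.float64(42.5), 123), (np.float64(45.0), 91), (np.float64(47.5), 68), (np.float64(50.0), 55), (np.float64(52.5), 57), (np.float64(55.0
[... 462 characters left out ...]
), (np.float64(-122.5), 94), (np.float64(-120.0), 94), (np.float64(-117.5), 94), (np.float64(-115.0), 93), (np.float64(-112.5), 90), (np.float64(-110.0), 85), (np.float64(-107.5), 83), (np.float64(-105.0), 90), (np.float64(-102.5), 103), (np.float64(-100.0), 123), (np.float64(-97.5), 136), (np.float64(-95.0), 140), (np.float64(-92.5), 146), (np.float64(-90.0), 152)]
-40.0 164; -37.5 156; -35.0 151; -32.5 145; -30.0 133; -27.5 110; -25.0 77; -22.5 81; -20.0 117; -17.5 144; -15.0 153; -12.5 153; -10.0 154; -7.5 154; -5.0 155; -2.5 155; 0.0 155; 2.5 156; 5.0 156; 7.5 154; 10.0 152; 12.5 151; 15.0 148; 17.5 147; 20.0 143; 22.5 137; 25.0 126; 27.5 108; 30.0 77; 32.5 50; 35.0 46; 37.5 49; 40.0 57;
```

The third tray's far rim is at +51 mm and the second tray's inner far edge is at +76 mm. That puts the third about 27 mm toward the robot, with the second still at its stop. The robot is clear, so I'm handing the job in.

```bash
python3 -c "
from bench import manip
print(manip.job_done())"
```

```text
the job is handed in; nothing more can be done
None
```

The job is handed in: the second tray is pushed back to its stop and the third sits seated on it, about 27 mm toward the robot; one finger bumped the third tray's rim (about 31 N) on the first grasp attempt, but the tray did not shift, and no verdict was returned.

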